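# Strip the terminal panel and put the shorting links away by colour

## Task

The measurement is finished: pull the red, blue and yellow shorting links out of the sloping terminal panel and put each one away in the storage bin of its own colour. Leave the green earth link plugged in, fully home, and don't disturb the other things on the bench.

Things in the scene. Friction and masses are not known exactly. Their poses are not given: they have to be found in the camera images.
- console: terminal console, fixed: dark steel box 164 deep (x) x 270 wide (y) mm, 42 mm high at the front, 136 mm at the back. It stands with its back to the robot, facing the far side of the bench; its aluminium panel slopes at 35 degrees to the bench, rising along +x from front to back. Origin: centre of its underside; z up. Small knobs, up to 20 mm tall, along the panel's top edge
- row (a point): middle of the terminal row on the panel face, axes as the console's: four pairs of 4 mm sockets at y = -85.5, -28.5, 28.5, 85.5 mm, any link in any pair, and a black binding post, 15 mm across, 23 mm tall, at y = -114, -57, 0, 57, 114 mm (4 mm from the links' ends). Panel bare for 60 mm up and down the slope from the row. Links sit loosely and come free when drawn out square to the panel by 14 mm
- lamp (a point): middle of the front lower edge of the grey LED light bar clipped to the console's top edge on a stem at its middle, axes as the console's. The bar, 45 deep (x) x 250 wide (y) x 20 high mm, runs along y over the upper half of the panel; this edge is 10 mm behind and 101 mm above the row, so an upright gripper does not fit over the links: reach in below it from the front, square to the panel. Fixed
- link_red: red shorting link, about 20 g: body 14 (x) x 34 (y) x 24 (z) mm with a foot flange 20 mm wide (x), 3 mm thick; two brass pins 4 mm thick, 14 mm long, 19 mm apart along y, on its underside. Origin: centre of the body's underside, which lies on the panel while plugged in; z from pins to top (square out of the panel), y along the length, x across the thickness (up the slope). To put away
- link_blue: blue shorting link, about 20 g: body 14 (x) x 34 (y) x 24 (z) mm with a foot flange 20 mm wide (x), 3 mm thick; two brass pins 4 mm thick, 14 mm long, 19 mm apart along y, on its underside. Origin: centre of the body's underside, which lies on the panel while plugged in; z from pins to top (square out of the panel), y along the length, x across the thickness (up the slope). To put away
- link_yellow: yellow shorting link, about 20 g: body 14 (x) x 34 (y) x 24 (z) mm with a foot flange 20 mm wide (x), 3 mm thick; two brass pins 4 mm thick, 14 mm long, 19 mm apart along y, on its underside. Origin: centre of the body's underside, which lies on the panel while plugged in; z from pins to top (square out of the panel), y along the length, x across the thickness (up the slope). To put away
- link_green: green shorting link, about 20 g: body 14 (x) x 34 (y) x 24 (z) mm with a foot flange 20 mm wide (x), 3 mm thick; two brass pins 4 mm thick, 14 mm long, 19 mm apart along y, on its underside. Origin: centre of the body's underside, which lies on the panel while plugged in; z from pins to top (square out of the panel), y along the length, x across the thickness (up the slope). Earth link: stays in
- bin_red: red open storage bin, 110 deep (x) x 95 wide (y) x 55 high mm, walls and floor 3 mm, fixed to the bench; the wall at its -x side (towards the robot) is only 32 mm high. Origin: centre of its underside; x to its back, z up
- bin_blue: blue open storage bin, 110 deep (x) x 95 wide (y) x 55 high mm, walls and floor 3 mm, fixed to the bench; the wall at its -x side (towards the robot) is only 32 mm high. Origin: centre of its underside; x to its back, z up
- bin_yellow: yellow open storage bin, 110 deep (x) x 95 wide (y) x 55 high mm, walls and floor 3 mm, fixed to the bench; the wall at its -x side (towards the robot) is only 32 mm high. Origin: centre of its underside; x to its back, z up
- screwdriver: screwdriver with a black handle, 170 mm long, lying on the bench beyond the console. Origin: on its underside. Bystander, loose
- solder: reel of bare solder, steel grey, 54 mm across, 42 mm high, standing on its flange. Origin: on its underside. Bystander, loose
- multimeter: yellow hand-held multimeter, 190 x 92 x 47 mm, lying on its back. Origin: on its underside. Bystander, loose
- beaker: small glass beaker, 52 mm across, 70 mm high. Origin: on its underside. Bystander, loose
- tape: black roll of insulating tape, 90 mm across, 19 mm high, lying flat. Origin: on its underside. Bystander, loose
- flux: small amber flux bottle, 34 mm across, 75 mm high. Origin: on its underside. Bystander, loose
Mind the look-alikes: they are no part of the job. What is meant by the link_red is not purple, and is the smaller of those in its own colour.

How it is judged:
By the outcome, as a careful person would: the job done as asked, in the order asked, and still so for the second after the job is handed in, with the robot touching nothing.
It also fails if it takes over 69 s, if anything falls off the work surface, if the arm or the gripper's body presses on something with over 40 N, if the wrist force passes 120 N, or if a joint passes its speed limit or range.

## Robot

A 7-joint arm with a two-finger parallel gripper is mounted at the origin on the work surface. World frame = base frame: x ahead of the robot, y to its left, z up, the work surface at z = 0. Lengths are in mm, angles in rad, forces in N, time in s.
With the tool pointing down it reaches from about 400 to 925 mm from the base axis. Payload 4.1 kg.
Tool frame: the origin (TCP) lies between the finger pads; the fingertips stand 22 mm ahead of it and the grasp point (between the pads) lies 3 mm ahead of it; z points along the fingers, y is the direction in which the jaws open and shut (so a half turn about z gives the same grasp; the last joint's range is limited). The gripper opens to 85 mm and grips with 20 to 120 N. Pads are 22 mm wide; open, the fingers measure 114 mm over their backs; the gripper's body (76 mm by 85 mm) begins 54 mm behind the grasp point. The pads swing forward as they close: fully open they stand 13 mm farther back than shut.
Start: joints at [-1.247, 0.398, 0.045, 1.537, -0.019, 1.207, -0.051], TCP at [266.688, 592.805, 253.347] pointing down, gripper open.
Joint ranges: [-2.82, 2.82], [-0.49, 2.23], [-1.37, 1.46], [0, 2.46], [-1.36, 4.5], [0.23, 2], [-2.94, 2.94]. Speed limits (rad/s): [2.57, 2.57, 3.14, 3.14, 3.14, 3.14, 3.14].

## Interface

Orientations are given as a unit quaternion [x, y, z, w].
In Python, from plant import ctrl gives the robot as it stands.
- The arm moves only by the tool carry_out, never from a script. Its argument "motion" is a list that holds one entry, the list of rows, each a list of 7 numbers: the turn, a rotation vector about the tool's x, y, z in rad, then the shift along the tool's x, y, z in m, then the closure, from 0 (fully open) to 1 (shut). A call has 1 to 12 rows; each row shifts and turns the commanded pose from where the row before left it, along the tool's axes as they then stand; what a row does not reach is not made up. A row lasts 1/8 s, in which the tool goes at most 62.5 mm and 10.7 degrees, less where a joint would pass 70% of its speed; a pose out of reach is approached as far as the arm can. A call with a gripper value outside its range is refused whole. The fingers move at their own pace and stop on an object; "newtons" is the grip in N (left out, the last holds). Time passes only in rows, so rows that do not move let the fingers close. It gives the time, the measured TCP pose, the force and the opening at its end, in the units of the state.
- ctrl.get_state(): the state, without advancing time (a new reading comes with each control period).
- ctrl.camera(name): name is "side" or "top" or "wrist"; returns a dict with "pixels" (420x560x3 uint8, red, green, blue), "camera_matrix" (3x3 intrinsics, pixels), "cam_to_world" (4x4, takes a point from camera to world coordinates). Camera axes: x right, y down, z forward; pixel columns grow to the right and rows downward; lengths in mm; the calibration is good to about 2 mm. The wrist camera is an equidistant fisheye: a pixel r from the principal point sees the ray r / f radians off the axis. A picture is of the moment at which its call begins. There is no depth.
- ctrl.hand_in(): hands the job in, once; it reports no verdict.
The state is a dict: "time_s": time; "joint_pos": joint angles; "qd": joint speeds; "tau": joint torques, N m; "tcp_pos": TCP position; "tool_rot": TCP orientation; "force": force on the tool from outside, world axes, zero at the start; "torque": the same for the moment, N m; "gripper_width": opening from 0.0 (shut) to 1.0 (fully open).
Only numpy, scipy, OpenCV 4.12 (cv2) and the standard library are available. Lean on these libraries where they do the work, as an engineer would, in place of code of your own. Each camera call takes 0.05 s, during which the arm holds its last target. There are 200 camera calls.

## Working session

There is one attempt and no reset: what is moved stays moved. The work goes in short steps, Python scripts to look and compute and a tool call to move; the robot and the scene stay as the last step left them, time stands still between calls to the robot, and variables do not carry over. Pictures are saved under pics/ and viewed, about 8 in all and at most 12, crops included, and the job is handed in when it is done.

Besides the shell and the picture viewer there is one more tool, called after ">>>" in YAML: its name, and indented under it one key for each argument. carry_out: Moves the arm, as the interface text tells. Its arguments: {"type":"object","properties":{"motion":{"type":"array","items":{"type":"array","items":{"type":"array","items":{"type":"number"}}}},"newtons":{"type":"number"}},"required":["motion"]}

```bash
ls; mkdir -p pics
python3 - <<'E'
from plant import ctrl
import cv2,numpy as np
np.set_printoptions(suppress=True,precision=4)
s=ctrl.get_state(); print(s)
for n in ["side","top","wrist"]:
    c=ctrl.camera(n); cv2.imwrite(f"pics/{n}0.png",c["pixels"][:,:,::-1]); print(n,c["camera_matrix"],c["cam_to_world"])
    np.savez(f"pics/{n}0.npz",**c)
E
```

```text
pics
{'time_s': 0.0, 'joint_pos': array([-1.247 ,  0.3992,  0.045 ,  1.5379, -0.0187,  1.2069, -0.0507]), 'qd': array([-0.0015,  0.0011, -0.0002, -0.0004, -0.0002,  0.0003, -0.0008]), 'tau': array([ -0.0005, -47.5127,   1.3638, -25.4232,   0.0114,   0.0093,
        -0.    ]), 'tcp_pos': array([266.4476, 592.2386, 252.2671]), 'tool_rot': array([ 0.2098,  0.9777, -0.001 , -0.0001]), 'force': array([ 0.1588,  0.6821, -0.4528]), 'torque': array([-0.0022,  0.0015, -0.006 ]), 'gripper_width': 0.9926487168943441}
side [[415.647    0.     273.8283]
 [  0.     415.647  205.9209]
 [  0.       0.       1.    ]] [[ -0.9737  -0.0905   0.2092 396.2484]
 [ -0.2267   0.4793  -0.8479 790.204 ]
 [ -0.0235  -0.873   -0.4872 611.7207]
 [  0.       0.       0.       1.    ]]
top [[506.5424   0.     281.0764]
 [  0.     506.5424 212.7153]
 [  0.       0.       1.    ]] [[   0.0162   -0.9923    0.1232  405.769 ]
 [  -0.9998   -0.0171   -0.0062  -31.0399]
 [   0.0082   -0.123    -0.9924 1506.2516]
 [   0.        0.        0.        1.    ]]
wrist [[325.1923   0.     278.6087]
 [  0.     325.1923 208.7688]
 [  0.       0.       1.    ]] [[  0.4111   0.8626   0.295  191.1002]
 [  0.9116  -0.388   -0.1357 627.104 ]
 [ -0.0026   0.3247  -0.9458 373.0544]
 [  0.       0.       0.       1.    ]]
```

View pics/side0.png

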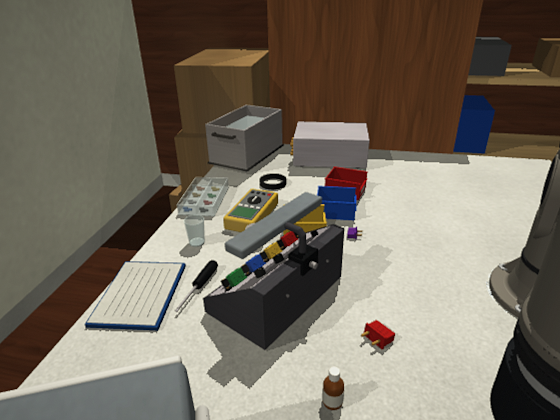

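View pics/top0.png

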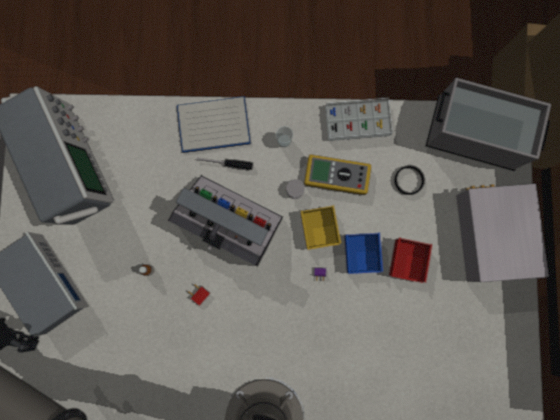

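The console is at about (225,220) in the top picture, with the links green, blue, yellow and red from image left to right. The bins are at (320,228) yellow, (363,253) blue and (411,260) red. A larger red decoy lies at (200,295) and a purple one at (319,272). Next I'll zoom in on both views.

Run:
```python
import cv2,numpy as np
t=cv2.imread("pics/top0.png")[165:275,160:310]; s=cv2.imread("pics/side0.png")[190:350,190:360]
a=cv2.resize(t,(800,587),interpolation=cv2.INTER_CUBIC)[:,:]
t=cv2.resize(t,(400,293),interpolation=cv2.INTER_CUBIC); 
s=cv2.resize(s,(638,600),interpolation=cv2.INTER_CUBIC)
cv2.imwrite("pics/tz.png",a);cv2.imwrite("pics/sz.png",s)
```

```text
(no output)
```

View pics/tz.png

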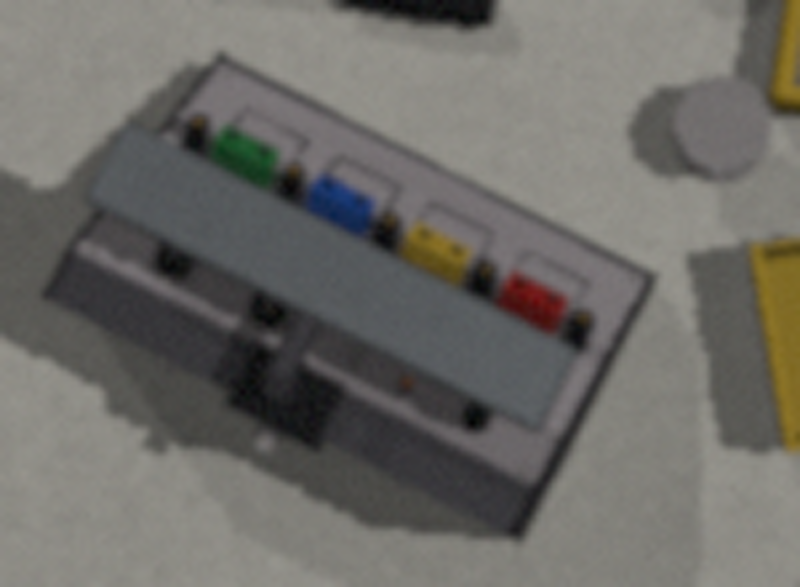

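View pics/sz.png

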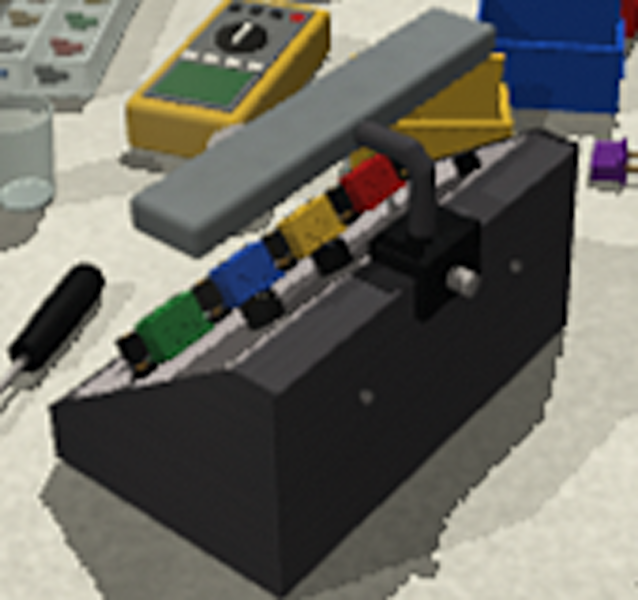

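The lamp bar hides only the upper ends of the links. The panel's front corners are at zoom (222,57) and (655,275), and the front edge is clear of anything. I'll work out the console pose, links and bins from these.

```bash
cat > h.py <<'E'
import numpy as np,cv2
from scipy.spatial.transform import Rotation as R
np.set_printoptions(suppress=True,precision=2)
def load(n): return dict(np.load(f"pics/{n}.npz"))
def ray(c,u,v):
    K=c["camera_matrix"];T=c["cam_to_world"];d=T[:3,:3]@np.array([(u-K[0,2])/K[0,0],(v-K[1,2])/K[1,1],1]);return T[:3,3],d/np.linalg.norm(d)
def fray(c,u,v):
    K=c["camera_matrix"];T=c["cam_to_world"];p=np.array([u-K[0,2],v-K[1,2]]);r=np.linalg.norm(p);th=r/K[0,0]
    return T[:3,3],T[:3,:3]@np.r_[p/max(r,1e-9)*np.sin(th),np.cos(th)]
def onz(c,u,v,z): o,d=ray(c,u,v);return o+d*(z-o[2])/d[2]
def tri(rs):
    A=sum(np.eye(3)-np.outer(d,d) for o,d in rs);b=sum((np.eye(3)-np.outer(d,d))@o for o,d in rs);p=np.linalg.solve(A,b)
    return p,max(np.linalg.norm(np.cross(p-o,d)) for o,d in rs)
HUE={"red":((0,6),(172,180)),"blue":((105,125),),"yellow":((20,33),),"green":((55,80),)}
def blobs(img,col,amin=15,s=110,v=40):
    h=cv2.cvtColor(img,cv2.COLOR_RGB2HSV);m=0
    for a,b in HUE[col]: m=m|cv2.inRange(h,(a,s,v),(b,255,255))
    n,l,st,ce=cv2.connectedComponentsWithStats(m);return [(st[i].tolist(),ce[i].round(1),l==i) for i in range(1,n) if st[i,4]>=amin]
E
python3 - <<'E'
from h import *
t=load("top0");s=load("side0")
cz=lambda u,v:(160+u*150/800,165+v*110/587)
A=onz(t,*cz(222,57),42);B=onz(t,*cz(655,275),42)
print("front corners",A,B,np.linalg.norm(A-B))
yd=(A-B)/np.linalg.norm(A-B) # either +-y console
# console +x toward robot; y = z cross x
n=np.array([yd[1],-yd[0],0]); n*=-np.sign(n[0]); y=np.cross([0,0,1],n)
O=(A+B)/2+82*n;O[2]=0
print("x",n,"y",y,"yaw",np.arctan2(n[1],n[0]),"O",O)
for c in HUE:
    for nm,cam in(("top0",t),("side0",s)):
        for st,ce,_ in blobs(cam["pixels"],c): print(c,nm,st,ce)
E
```

```text
front corners [693.01 194.81  42.  ] [576.38 -45.41  42.  ] 267.04129875102615
x [-0.9   0.44 -0.  ] y [-0.44 -0.9   0.  ] yaw 2.6895910361160693 O [560.93 110.51   0.  ]
red top0 [347, 123, 5, 7, 22] [349.5 126. ]
red top0 [253, 217, 13, 10, 80] [259.3 221.3]
red top0 [389, 238, 43, 44, 1414] [410.2 260.1]
red top0 [191, 287, 18, 18, 179] [199.8 295.5]
red side0 [325, 166, 42, 34, 779] [347.  178.4]
red side0 [281, 231, 17, 16, 165] [288.6 238.3]
red side0 [364, 320, 31, 29, 504] [379.1 333.3]
blue top0 [330, 108, 5, 8, 23] [332.7 111.5]
blue top0 [227, 144, 15, 2, 15] [234.  144.5]
blue top0 [183, 147, 36, 5, 36] [200.5 148.8]
blue top0 [218, 198, 12, 11, 81] [223.2 203. ]
blue top0 [345, 233, 38, 40, 1356] [363.4 253.1]
blue top0 [59, 274, 19, 26, 84] [ 68.4 285.9]
blue side0 [454, 95, 41, 58, 1749] [473.8 124.7]
blue side0 [317, 186, 40, 35, 1090] [338.3 201.8]
blue side0 [246, 254, 20, 18, 203] [255.1 262.9]
blue side0 [85, 263, 100, 68, 513] [140.2 314.1]
yellow top0 [377, 120, 5, 8, 24] [379.6 123.7]
yellow top0 [304, 155, 67, 39, 615] [335.9 177. ]
yellow top0 [235, 207, 13, 11, 82] [241.2 212.1]
yellow top0 [301, 206, 40, 43, 1331] [320.2 227.4]
yellow side0 [224, 189, 54, 43, 711] [249.9 213.7]
yellow side0 [294, 204, 33, 29, 511] [312.9 219.8]
yellow side0 [283, 229, 7, 5, 19] [285.5 230.8]
yellow side0 [264, 242, 18, 17, 189] [272.4 250.1]
green top0 [71, 147, 29, 42, 304] [ 84.7 168.1]
green top0 [200, 190, 11, 10, 68] [205.3 194.1]
green side0 [227, 268, 20, 19, 218] [235.9 276.8]
```

Run:
```python
from h import *
t=load("top0");s=load("side0")
yaw=2.6896;C=R.from_euler("z",yaw).as_matrix();O=np.array([560.93,110.51,0])
P={"red":((259.3,221.3),(288.6,238.3)),"yellow":((241.2,212.1),(272.4,250.1)),"blue":((223.2,203.),(255.1,262.9)),"green":((205.3,194.1),(235.9,276.8))}
ps=[]
for c,(a,b) in P.items():
    p,e=tri([ray(t,*a),ray(s,*b)]);q=C.T@(p-O);ps.append(p);print(c,p,"err",e,"console",q)
    # panel height at that x: 42+(q0+82)*tan35 
    print("   normal height over panel",(q[2]-42-(q[0]+82)*np.tan(.6109))*np.cos(.6109))
ps=np.array(ps);d=ps[0]-ps[3];print("yaw from links",np.arctan2(-d[0],d[1])+0, np.linalg.norm(d)/171)
for c in("red","blue","yellow"):
    for st,ce,m in blobs(t["pixels"],c,1200,90,20):
        (cx,cy),wh,a=cv2.minAreaRect(np.argwhere(m)[:,::-1].astype(np.float32))
        bx=cv2.boxPoints(((cx,cy),wh,a));w=np.array([onz(t,*p,30) for p in bx])
        print("bin",c,onz(t,cx,cy,40),wh,a,w[:,:2].tolist())
```

```text
red [555.    20.79  89.11] err 1.2683857723204215 console [-33.85  83.3   89.11]
   normal height over panel 10.971099409450714
yellow [580.36  72.33  88.85] err 1.13119216975947 console [-34.16  25.86  88.85]
   normal height over panel 10.930901810158677
blue [605.29 123.74  88.71] err 1.2424599344866234 console [-34.12 -31.28  88.71]
   normal height over panel 10.800818457234454
green [630.26 175.16  88.69] err 0.8179422312775992 console [-34.14 -88.44  88.69]
   normal height over panel 10.792477676971108
yaw from links 2.6879414176825547 1.0043139840557682
bin red [ 456.39 -416.26   40.  ] (37.609535217285156, 39.761322021484375) 10.784297943115234 [[409.4510515265778, -353.76220661470796], [523.197840645052, -376.68166964336905], [504.41228941382997, -484.5723992127785], [390.9698781172126, -460.6488194151579]]
bin blue [ 473.68 -280.42   40.  ] (39.051212310791016, 36.265594482421875) 86.98721313476562 [[527.3366883480389, -226.30855906122522], [534.7159670911925, -332.41083649345654], [421.39781321238934, -337.46104041694133], [414.20631915971484, -232.34885951860082]]
bin yellow [ 546.44 -155.79   40.  ] (39.98089599609375, 35.329872131347656) 79.69515228271484 [[595.0649099963283, -94.69792511002963], [615.5919786401648, -196.8726425614296], [500.07921823408253, -218.12573594340316], [479.9881115540423, -116.86969653400176]]
```

```bash
cat >> h.py <<'E'
YAW=2.6885;C=R.from_euler("z",YAW).as_matrix();A35=np.deg2rad(35)
UP=C@[np.cos(A35),0,np.sin(A35)];N=C@[-np.sin(A35),0,np.cos(A35)];YC=C[:,1]
O=np.array([560.93,110.51,0])-2.64*YC
ROW=O+C@[-27.3,0,79.7]
LINK={"red":85.5,"yellow":28.5,"blue":-28.5,"green":-85.5}
def tool(sgn=1): y=sgn*UP;z=-N;return np.c_[np.cross(y,z),y,z]
def plan(pos,rot,p1,R1):
    """turn (about tool) first, then shift in new tool axes (mm)"""
    R0=R.from_quat(rot).as_matrix()
    return R.from_matrix(R0.T@R1).as_rotvec(), R1.T@(np.asarray(p1)-pos)
E
python3 - <<'E'
from h import *
from plant import ctrl
s=ctrl.get_state();w=load("wrist0")
R0=R.from_quat(s["tool_rot"]).as_matrix();print(R0)
print("cam in tool",R0.T@(w["cam_to_world"][:3,3]-s["tcp_pos"]),R0.T@w["cam_to_world"][:3,2])
print("ROW",ROW,"N",N,"UP",UP,"YC",YC)
for g in(1,-1):
    for k in LINK:
        p=ROW+LINK[k]*YC+140*N
        tv,sh=plan(s["tcp_pos"],s["tool_rot"],p,tool(g));print(g,k,p,tv,np.rad2deg(np.linalg.norm(tv)),sh)
print("in tool axes lift to 350, then shift", R0.T@[0,0,100], R0.T@(np.array([640,100,350])-s["tcp_pos"]-[0,0,100]))
E
```

```text
[[-0.91  0.41 -0.  ]
 [ 0.41  0.91 -0.  ]
 [-0.   -0.   -1.  ]]
cam in tool [  82.98    0.56 -120.54] [-0.32 -0.    0.95]
ROW [586.63 100.93  79.7 ] N [ 0.52 -0.25  0.82] UP [-0.74  0.36  0.57] YC [-0.44 -0.9   0.  ]
1 red [621.4  -11.09 194.38] [-0.48  0.47 -1.49] 93.62320043886686 [ 387.23 -511.14 -286.93]
1 yellow [646.35  40.16 194.38] [-0.48  0.47 -1.49] 93.62320043886686 [ 330.23 -511.14 -286.93]
1 blue [671.31  91.41 194.38] [-0.48  0.47 -1.49] 93.62320043886686 [ 273.23 -511.14 -286.93]
1 green [696.26 142.65 194.38] [-0.48  0.47 -1.49] 93.62320043886686 [ 216.23 -511.14 -286.93]
-1 red [621.4  -11.09 194.38] [0.47 0.49 1.55] 96.7611395159954 [-387.23  511.14 -286.93]
-1 yellow [646.35  40.16 194.38] [0.47 0.49 1.55] 96.7611395159954 [-330.23  511.14 -286.93]
-1 blue [671.31  91.41 194.38] [0.47 0.49 1.55] 96.7611395159954 [-273.23  511.14 -286.93]
-1 green [696.26 142.65 194.38] [0.47 0.49 1.55] 96.7611395159954 [-216.23  511.14 -286.93]
in tool axes lift to 350, then shift [  -0.01   -0.14 -100.  ] [-542.61 -295.85    2.99]
```

>>> carry_out:
  motion:
    - [[0,0,0.178,0,0,-0.011,0.4],[0,0,0.178,0,0,-0.011,0.4],[0,0,0.178,0,0,-0.011,0.4],[0,0,0.178,0,0,-0.011,0.4],[0,0,0.178,0,0,-0.011,0.4],[0,0,0.178,0,0,-0.011,0.4],[0,0,0.178,0,0,-0.011,0.4],[0,0,0.178,0,0,-0.011,0.4],[0,0,0.178,0,0,-0.011,0.4],[0,0,0,-0.03,0.052,0,0.4],[0,0,0,-0.03,0.052,0,0.4],[0,0,0,-0.03,0.052,0,0.4]]

```text
time_s: 1.65
tcp_pos: [368.2, 441.8, 352.1]
tool_rot: [0.848, 0.53, -0.0, 0.0]
force: [1.1, -1.1, -0.4]
gripper_width: 0.6
```

>>> carry_out:
  motion:
    - [[0,0,0,-0.03,0.052,0,0.4],[0,0,0,-0.03,0.052,0,0.4],[0,0,0,-0.03,0.052,0,0.4],[0,0,0,-0.03,0.052,0,0.4],[0,0,0,-0.03,0.052,0,0.4],[0,0,0,-0.03,0.052,0,0.4],[0,0,0,-0.03,0.052,0,0.4],[0,0,0,-0.03,0.052,0,0.4],[0,0,0,-0.03,0.052,0,0.4],[0,0,0,-0.025,0.045,0,0.4]]

```text
time_s: 2.9
tcp_pos: [699.9, -48.7, 351.8]
tool_rot: [0.848, 0.53, -0.0, -0.0]
force: [0.9, 0.1, 0.8]
gripper_width: 0.603
```

>>> carry_out:
  motion:
    - [[0.153,0,0,0,0,0,0.4],[0.153,0,0,0,0,0,0.4],[0.153,0,0,0,0,0,0.4],[0.152,0,0,0,0,0,0.4],[0,0,0,0,0,0,0.4],[0,0,0,0,0,0,0.4]]

```text
time_s: 3.65
tcp_pos: [696.3, -44.3, 343.0]
tool_rot: [0.825, 0.515, -0.123, -0.199]
force: [0.3, -0.4, -0.2]
gripper_width: 0.598
```

```bash
cat >> h.py <<'E'
def status(ctrl,targets,sgn=-1):
    s=ctrl.get_state();print("t",s["time_s"],"tcp",s["tcp_pos"],"q",s["joint_pos"],"F",s["force"],"w",s["gripper_width"])
    for n,p in targets.items(): print(n,*plan(s["tcp_pos"],s["tool_rot"],p,tool(sgn)))
    return s
E
python3 - <<'E'
from h import *
from plant import ctrl
status(ctrl,{"red140":ROW+85.5*YC+140*N})
E
```

```text
t 3.65 tcp [696.28 -44.28 343.01] q [ 0.05  0.75  0.06  0.86 -0.22  1.97 -0.39] F [ 0.3  -0.37 -0.15] w 0.5977310823307476
red140 [ 0.14 -0.   -0.  ] [ -2.94  18.2  168.7 ]
```

The tilt is 8° short because joint 6 is at its limit. Lower down and closer in it should free up.

Run:
```python
from h import *
from plant import ctrl
s=ctrl.get_state();R0=R.from_quat(s["tool_rot"]).as_matrix()
for d in(220,180,140): print(d,R0.T@(ROW+85.5*YC+d*N-s["tcp_pos"]))
```

```text
220 [-3.22  5.81 90.35]
180 [ -3.35   0.3  129.97]
140 [ -3.48  -5.22 169.59]
```

>>> carry_out:
  motion:
    - [[0,0,0,-0.001,0,0.033,0.4],[0,0,0,-0.001,0,0.033,0.4],[0,0,0,-0.001,0,0.032,0.4],[0,0,0,0,0,0.032,0.4],[0.07,0,0,0,0,0,0.4],[0.07,0,0,0,0,0,0.4],[0,0,0,0,0,0,0.4]]

```text
time_s: 4.53
tcp_pos: [642.1, -21.0, 226.2]
tool_rot: [0.809, 0.504, -0.16, -0.256]
force: [-0.2, 0.8, 0.2]
gripper_width: 0.598
```

Run:
```python
from h import *
from plant import ctrl
status(ctrl,{"red140":ROW+85.5*YC+140*N})
c=ctrl.camera("wrist");np.savez("pics/wrist1.npz",**c);cv2.imwrite("pics/wrist1.png",c["pixels"][:,:,::-1])
```

```text
t 4.525 tcp [642.09 -20.99 226.22] q [ 0.05  0.76  0.04  1.14 -0.24  1.82 -0.36] F [-0.17  0.81  0.22] w 0.5978555404082109
red140 [-0. -0. -0.] [-0.16 -0.53 39.23]
```

View pics/wrist1.png

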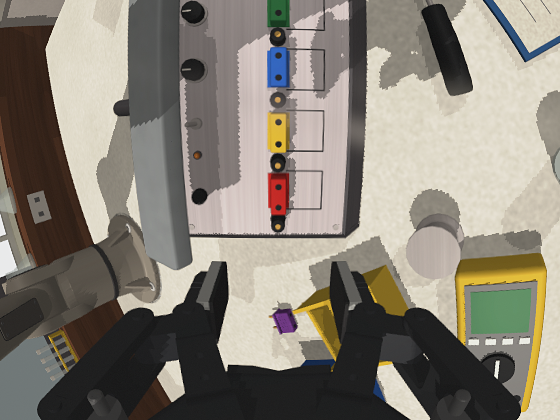

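The picture shows the row at u≈278, square to and centred between the fingers, with red at (278,193), yellow at (278,132) and blue at (278,68). I'll measure the links against my estimate.

```bash
cat >> h.py <<'E'
def wlinks(c,row=None):
    row=ROW if row is None else row
    for k in LINK:
        for st,ce,m in blobs(c["pixels"],k,150):
            if not(230<ce[0]<330 and ce[1]<260): continue
            # top face corners: bbox middle
            rect=cv2.minAreaRect(np.argwhere(m)[:,::-1].astype(np.float32))
            o,d=fray(c,*rect[0]);p=o+d*((row+24*N-o)@N)/(d@N);e=p-(row+24*N)
            print(k,st,rect[0],"dy(row)",e@YC-LINK[k],"dup",e@UP)
E
python3 - <<'E'
from h import *
c=load("wrist1");wlinks(c)
E
```

```text
red [268, 173, 21, 43, 813] (278.0, 194.0) dy(row) -3.6296295739458344 dup -0.17361615618367573
yellow [268, 112, 22, 41, 759] (278.5, 132.0) dy(row) -1.4591418188753273 dup -0.8164574046321553
blue [267, 47, 22, 40, 796] (277.5, 66.5) dy(row) -0.34472940800127105 dup -0.18977548663537114
green [268, 0, 21, 27, 534] (278.0, 13.0) dy(row) 9.371058157631282 dup -0.7713681648172502
```

>>> carry_out:
  motion:
    - [[0,0,0,0,0,0.04,0.45],[0,0,0,0,0,0.04,0.5],[0,0,0,0,0,0.035,0.55],[0,0,0,0,0,0.02,0.6],[0,0,0,0,0,0.01,0.6],[0,0,0,0,0,0.005,0.6],[0,0,0,0,0,0,0.6],[0,0,0,0,0,0,0.6]]
  newtons: 40

```text
time_s: 5.58
tcp_pos: [565.2, 18.5, 104.9]
tool_rot: [0.808, 0.506, -0.158, -0.257]
force: [-0.2, -0.1, 0.4]
gripper_width: 0.401
```

Run:
```python
from h import *
from plant import ctrl
status(ctrl,{"red28":ROW+85.5*YC+28*N})
c=ctrl.camera("wrist");np.savez("pics/wrist2.npz",**c);cv2.imwrite("pics/wrist2.png",c["pixels"][:,:,::-1])
```

```text
t 5.575 tcp [565.24  18.54 104.92] q [ 0.02  0.72  0.01  1.49 -0.25  1.5  -0.33] F [-0.16 -0.1   0.37] w 0.40086406031069854
red28 [-0. -0.  0.] [-2.05  0.67  2.31]
```

View pics/wrist2.png

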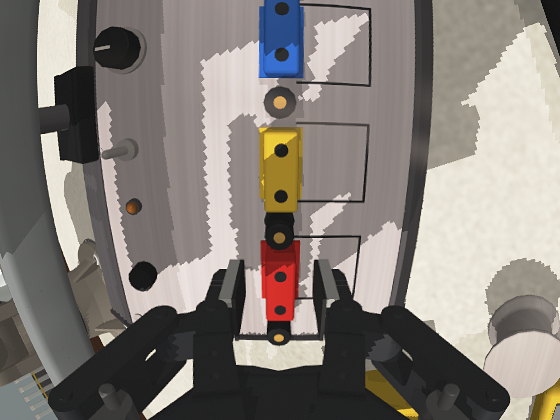

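Red is centred between the open pads at (280,290), with the tips beside the body. I'll make a small correction, close, then draw it out square to the panel.

>>> carry_out:
  motion:
    - [[0,0,0,-0.002,0,0.002,0.6],[0,0,0,0,0,0,0.9],[0,0,0,0,0,0,1],[0,0,0,0,0,0,1],[0,0,0,0,0,0,1]]
  newtons: 40

```text
time_s: 6.25
tcp_pos: [562.7, 17.5, 102.8]
tool_rot: [0.808, 0.506, -0.158, -0.257]
force: [-0.1, -0.2, -0.1]
gripper_width: 0.151
```

>>> carry_out:
  motion:
    - [[0,0,0,0,0,-0.005,1],[0,0,0,0,0,-0.01,1],[0,0,0,0,0,-0.015,1],[0,0,0,0,0,-0.035,1],[0,0,0,0,0,-0.04,1],[0,0,0,0,0,-0.045,1]]

```text
time_s: 7.0
tcp_pos: [640.7, -21.2, 227.2]
tool_rot: [0.808, 0.506, -0.158, -0.257]
force: [0.1, 0.7, 0.1]
gripper_width: 0.151
```

Run:
```python
from h import *
from plant import ctrl
status(ctrl,{"red28":ROW+85.5*YC+28*N})
c=ctrl.camera("wrist");np.savez("pics/wrist3.npz",**c);cv2.imwrite("pics/wrist3.png",c["pixels"][:,:,::-1])
```

```text
t 7.0 tcp [640.7  -21.18 227.25] q [ 0.06  0.75  0.03  1.15 -0.24  1.82 -0.36] F [0.09 0.72 0.14] w 0.15085477682289597
red28 [-0. -0.  0.] [  0.63   1.02 151.41]
```

View pics/wrist3.png

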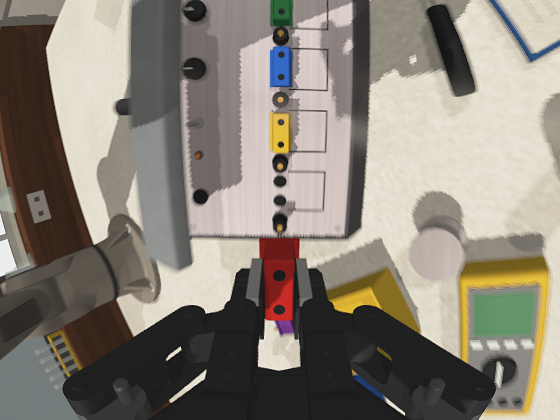

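Red is held square and out of its sockets, which show as empty at (280,182) and (280,205). The other links are undisturbed, so I'll carry red to its bin.

>>> carry_out:
  motion:
    - [[-0.153,0,0,-0.05,0,0,1],[-0.153,0,0,-0.055,0,0,1],[-0.153,0,0,-0.055,0,0,1],[-0.152,0,0,-0.055,0,0,1],[0,0,0,-0.056,0.001,0,1],[0,0,0,-0.056,0.002,0,1],[0,0,0,-0.055,0.002,0,1],[0,0,0,-0.054,0.002,0,1],[0,0,0,0,0,0,1]]

```text
time_s: 8.18
tcp_pos: [451.1, -421.7, 224.6]
tool_rot: [0.851, 0.526, -0.001, -0.001]
force: [-0.7, 0.2, -0.8]
gripper_width: 0.15
```

Run:
```python
from h import *
from plant import ctrl
s=status(ctrl,{});R0=R.from_quat(s["tool_rot"]).as_matrix();print(R0)
print("to red bin 60:",R0.T@(np.array([456.4,-416.3,60])-s["tcp_pos"]))
c=ctrl.camera("wrist");np.savez("pics/wrist4.npz",**c);cv2.imwrite("pics/wrist4.png",c["pixels"][:,:,::-1])
for k in("red","blue","yellow"):
    for st,ce,m in blobs(c["pixels"],k,1500): print(k,st,ce)
```

```text
t 8.175 tcp [ 451.12 -421.66  224.6 ] q [ 0.5   0.37  0.23  1.66 -0.09  1.13  0.3 ] F [-0.67  0.21 -0.8 ] w 0.1504524808460991
[[ 0.45  0.89 -0.  ]
 [ 0.89 -0.45  0.  ]
 [ 0.   -0.   -1.  ]]
to red bin 60: [  7.1    2.77 164.59]
red [210, 118, 142, 202, 14341] [282.3 196.2]
blue [154, 0, 160, 119, 11368] [232.6  48.4]
```

View pics/wrist4.png

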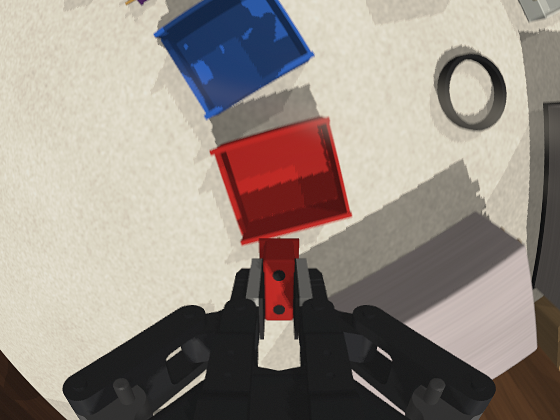

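I'll check the bin position from this view. Its back rim corners are at (328,119) and (350,214), and its front corners at (213,151) and (243,242).

Run:
```python
from h import *
c=load("wrist4");print(c["cam_to_world"])
for (u,v),z in (((328,119),55),((350,214),55),((213,151),32),((243,242),32),((213,151),55),((243,242),55)):
    o,d=fray(c,u,v);print((u,v),z,(o+d*(z-o[2])/d[2]))
```

```text
[[   0.89   -0.42   -0.15  489.89]
 [  -0.45   -0.85   -0.29 -346.62]
 [  -0.      0.33   -0.95  345.32]
 [   0.      0.      0.      1.  ]]
(328, 119) 55 [ 521.36 -379.73   55.  ]
(350, 214) 55 [ 503.48 -471.1    55.  ]
(213, 151) 32 [ 409.87 -360.05   32.  ]
(243, 242) 32 [ 389.99 -459.1    32.  ]
(213, 151) 55 [ 415.75 -359.06   55.  ]
(243, 242) 55 [ 397.32 -450.85   55.  ]
```

>>> carry_out:
  motion:
    - [[0,0,0,0.007,0.003,0.04,1],[0,0,0,0,0,0.05,1],[0,0,0,0,0,0.045,1],[0,0,0,0,0,0.03,1],[0,0,0,0,0,0,1],[0,0,0,0,0,0,0.6],[0,0,0,0,0,0,0.6],[0,0,0,0,0,-0.04,0.6],[0,0,0,0,0,-0.055,0.6],[0,0,0,0,0,-0.055,0.6]]

```text
time_s: 9.48
tcp_pos: [461.2, -410.9, 211.6]
tool_rot: [0.848, 0.53, 0.001, -0.001]
force: [0.4, -0.0, -0.1]
gripper_width: 0.398
```

Run:
```python
from h import *
from plant import ctrl
s=status(ctrl,{});R0=R.from_quat(s["tool_rot"]).as_matrix();print(R0)
p=ROW-28.5*YC+180*N
print("blue 180",p,R0.T@(p-s["tcp_pos"]), plan(s["tcp_pos"],s["tool_rot"],p,tool(-1)))
c=ctrl.camera("wrist");np.savez("pics/wrist5.npz",**c);cv2.imwrite("pics/wrist5.png",c["pixels"][:,:,::-1])
```

```text
t 9.475 tcp [ 461.21 -410.85  211.62] q [ 0.49  0.38  0.23  1.67 -0.1   1.1   0.29] F [ 0.35 -0.04 -0.1 ] w 0.3977499565792448
[[ 0.44  0.9   0.  ]
 [ 0.9  -0.44  0.  ]
 [ 0.   -0.   -1.  ]]
blue 180 [691.93  81.36 227.15] [543.6   -8.37 -13.41] (array([ 0.61, -0.  ,  0.  ]), array([543.55, -15.48,  -8.11]))
```

View pics/wrist5.png

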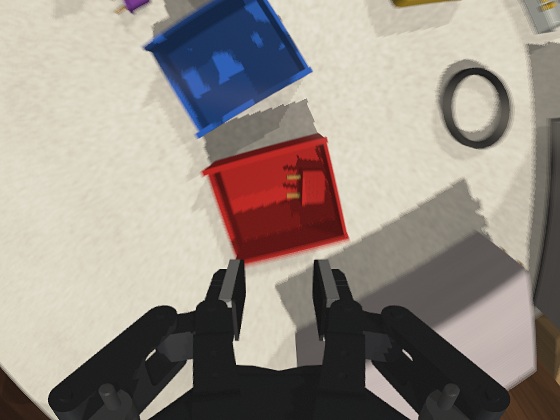

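Red lies inside its bin at (312,185). Now blue.

>>> carry_out:
  motion:
    - [[0,0,0,0.06,0,-0.004,0.4],[0,0,0,0.06,0,-0.004,0.4],[0,0,0,0.06,0,0,0.4],[0,0,0,0.06,0,0,0.4],[0,0,0,0.06,0,0,0.4],[0,0,0,0.06,0,0,0.4],[0.153,0,0,0.046,0,0,0.4],[0.153,0,0,0.046,0,0,0.4],[0.153,0,0,0.046,0,0,0.4],[0.152,0,0,0.046,0,0,0.4],[0,0,0,0,-0.012,0,0.4],[0,0,0,0,0,0,0.4]]

```text
time_s: 11.02
tcp_pos: [690.6, 82.7, 226.8]
tool_rot: [0.808, 0.506, -0.158, -0.257]
force: [-0.8, -0.1, 1.1]
gripper_width: 0.598
```

Run:
```python
from h import *
from plant import ctrl
status(ctrl,{"blue28":ROW-28.5*YC+28*N})
c=ctrl.camera("wrist");np.savez("pics/wrist6.npz",**c);cv2.imwrite("pics/wrist6.png",c["pixels"][:,:,::-1]);wlinks(c)
```

```text
t 11.025 tcp [690.63  82.69 226.8 ] q [-0.05  0.84 -0.01  0.98 -0.29  1.85 -0.51] F [-0.75 -0.06  1.07] w 0.5976573668442504
blue28 [-0. -0.  0.] [ -0.63   1.24 150.71]
yellow [270, 230, 21, 42, 709] (280.0, 250.5) dy(row) -6.234039170795725 dup -0.27913709457513675
blue [270, 174, 21, 43, 791] (280.0, 195.0) dy(row) -3.6758272076426763 dup -0.11430423597088617
green [271, 114, 21, 40, 642] (281.0, 133.5) dy(row) -1.036487880749931 dup -0.8222167517407755
```

>>> carry_out:
  motion:
    - [[0,0,0,-0.001,0.001,0.04,0.45],[0,0,0,0,0,0.04,0.5],[0,0,0,0,0,0.035,0.55],[0,0,0,0,0,0.02,0.6],[0,0,0,0,0,0.01,0.6],[0,0,0,0,0,0.004,0.6],[0,0,0,0,0,0,0.6]]

```text
time_s: 11.95
tcp_pos: [614.6, 118.9, 104.6]
tool_rot: [0.808, 0.506, -0.157, -0.257]
force: [0.4, 0.2, -0.5]
gripper_width: 0.395
```

Run:
```python
from h import *
from plant import ctrl
status(ctrl,{"blue28":ROW-28.5*YC+28*N})
```

```text
t 11.95 tcp [614.62 118.92 104.63] q [-0.09  0.8  -0.03  1.34 -0.3   1.53 -0.47] F [ 0.43  0.16 -0.51] w 0.3954085961936799
blue28 [-0. -0.  0.] [0.08 0.13 2.34]
```

>>> carry_out:
  motion:
    - [[0,0,0,0,0,0.002,0.6],[0,0,0,0,0,0,0.9],[0,0,0,0,0,0,1],[0,0,0,0,0,0,1],[0,0,0,0,0,0,1],[0,0,0,0,0,-0.005,1],[0,0,0,0,0,-0.01,1],[0,0,0,0,0,-0.015,1],[0,0,0,0,0,-0.035,1],[0,0,0,0,0,-0.04,1],[0,0,0,0,0,-0.045,1]]

```text
time_s: 13.32
tcp_pos: [691.1, 81.0, 226.1]
tool_rot: [0.808, 0.506, -0.158, -0.257]
force: [0.7, 0.3, -0.7]
gripper_width: 0.157
```

Run:
```python
from h import *
from plant import ctrl
s=status(ctrl,{});Rd=np.c_[-YC,np.cross([0,0,-1],-YC),[0,0,-1]]
print("to blue bin at 215:",plan(s["tcp_pos"],s["tool_rot"],[473.7,-280.4,215],Rd))
c=ctrl.camera("wrist");np.savez("pics/wrist7.npz",**c);cv2.imwrite("pics/wrist7.png",c["pixels"][:,:,::-1]);wlinks(c)
for st,ce,m in blobs(c["pixels"],"blue",150): print(st)
```

```text
t 13.325 tcp [691.06  81.   226.05] q [-0.05  0.84 -0.01  0.98 -0.29  1.86 -0.51] F [ 0.7   0.31 -0.69] w 0.15707052863074186
to blue bin at 215: (array([-0.61, -0.  ,  0.  ]), array([-420.09,  -37.22,   11.05]))
yellow [269, 229, 21, 10, 152] (279.0, 233.5) dy(row) -22.37497728500186 dup -0.4288922409017522
green [269, 113, 22, 40, 636] (279.5, 132.5) dy(row) -0.5661506412661481 dup -0.7501464537538027
[91, 0, 24, 31, 494]
[411, 0, 66, 92, 361]
[260, 239, 40, 84, 2459]
```

Blue is held: its blob is at (280,281), where red's was. Carrying it to the blue bin.

>>> carry_out:
  motion:
    - [[-0.153,0,0,-0.05,0,0,1],[-0.153,0,0,-0.055,0,0,1],[-0.153,0,0,-0.055,0,0,1],[-0.152,0,0,-0.055,0,0,1],[0,0,0,-0.055,0,0,1],[0,0,0,-0.055,-0.01,0,1],[0,0,0,-0.05,-0.013,0.005,1],[0,0,0,-0.045,-0.013,0.005,1],[0,0,0,0,0,0,1],[0,0,0,0,0,0,1]]

```text
time_s: 14.62
tcp_pos: [474.8, -279.9, 213.4]
tool_rot: [0.848, 0.53, 0.002, -0.002]
force: [0.2, 0.0, 0.5]
gripper_width: 0.153
```

Run:
```python
from h import *
from plant import ctrl
s=status(ctrl,{});R0=R.from_quat(s["tool_rot"]).as_matrix()
print("to 60:",R0.T@(np.array([473.7,-280.4,60])-s["tcp_pos"]))
c=ctrl.camera("wrist");np.savez("pics/wrist8.npz",**c)
for st,ce,m in blobs(c["pixels"],"blue",800):
    r=cv2.minAreaRect(np.argwhere(m)[:,::-1].astype(np.float32));b=cv2.boxPoints(r);print(st)
    w=[]
    for q in b: o,d=fray(c,*q);w.append(o+d*(45-o[2])/d[2])
    print(np.array(w)[:,:2].tolist(),np.mean(w,0))
```

```text
t 14.625 tcp [ 474.77 -279.87  213.39] q [ 0.29  0.26  0.2   1.83 -0.06  1.06  0.06] F [0.23 0.03 0.54] w 0.1527093020900109
to 60: [ -1.72  -0.44 153.38]
[199, 118, 159, 204, 14296]
[[406.9116288945951, -228.36501770492293], [528.5896955840017, -225.2798269736828], [543.2049993926688, -403.78168990551865], [396.2709119146018, -421.43843534433597]] [ 468.74 -319.72   45.  ]
```

>>> carry_out:
  motion:
    - [[0,0,0,-0.001,0,0.04,1],[0,0,0,0,0,0.05,1],[0,0,0,0,0,0.04,1],[0,0,0,0,0,0.023,1],[0,0,0,0,0,0,1],[0,0,0,0,0,0,0.6],[0,0,0,0,0,0,0.6],[0,0,0,0,0,-0.04,0.6],[0,0,0,0,0,-0.055,0.6],[0,0,0,0,0,-0.058,0.6]]

```text
time_s: 15.92
tcp_pos: [473.5, -281.0, 215.3]
tool_rot: [0.848, 0.53, 0.001, -0.002]
force: [1.5, -0.3, -0.1]
gripper_width: 0.403
```

Run:
```python
from h import *
from plant import ctrl
s=status(ctrl,{})
p=ROW+28.5*YC+180*N
print("yellow 180",p,plan(s["tcp_pos"],s["tool_rot"],p,tool(-1)))
c=ctrl.camera("wrist");np.savez("pics/wrist9.npz",**c);cv2.imwrite("pics/wrist9.png",c["pixels"][:,:,::-1])
```

```text
t 15.925 tcp [ 473.51 -281.01  215.26] q [ 0.29  0.26  0.2   1.83 -0.06  1.06  0.06] F [ 1.53 -0.27 -0.08] w 0.40251388026054463
yellow 180 [666.98  30.11 227.15] (array([ 0.61, -0.  ,  0.  ]), array([364.43,  24.11, -31.39]))
```

View pics/wrist9.png

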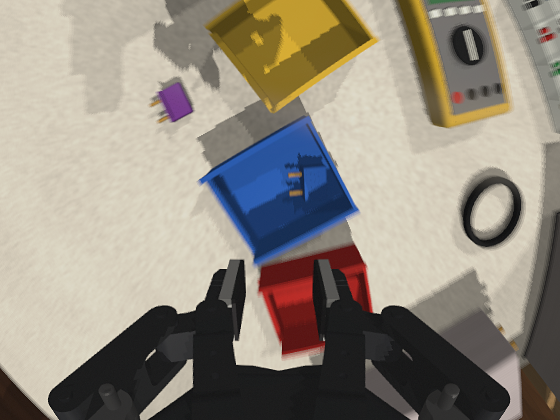

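Blue lies in its bin at (308,182), and the purple decoy and tape are untouched. Now yellow.

>>> carry_out:
  motion:
    - [[0,0,0,0.05,0.015,-0.006,0.4],[0,0,0,0.055,0.015,-0.006,0.4],[0,0,0,0.055,0.008,0,0.4],[0,0,0,0.052,0,0,0.4],[0.153,0,0,0.04,0,0,0.4],[0.153,0,0,0.04,0,0,0.4],[0.153,0,0,0.04,0,0,0.4],[0.152,0,0,0.032,0,0,0.4],[0,0,0,0,0,0,0.4],[0,0,0,0,0,0,0.4]]

```text
time_s: 17.23
tcp_pos: [667.2, 28.7, 226.6]
tool_rot: [0.808, 0.506, -0.158, -0.257]
force: [-0.1, 0.4, 0.6]
gripper_width: 0.598
```

Run:
```python
from h import *
from plant import ctrl
status(ctrl,{"yel28":ROW+28.5*YC+28*N})
c=ctrl.camera("wrist");np.savez("pics/wrist10.npz",**c);wlinks(c)
```

```text
t 17.225 tcp [667.2   28.65 226.63] q [ 0.    0.8   0.02  1.07 -0.27  1.84 -0.43] F [-0.06  0.37  0.58] w 0.598251978089998
yel28 [-0. -0.  0.] [  1.22  -0.98 152.05]
yellow [268, 172, 21, 43, 814] (278.0, 193.0) dy(row) -3.27899111290602 dup -0.5826609196545166
green [268, 47, 21, 39, 738] (278.0, 66.0) dy(row) 0.14820879844627655 dup -0.6105083930984145
```

>>> carry_out:
  motion:
    - [[0,0,0,0.001,0,0.04,0.45],[0,0,0,0,0,0.04,0.5],[0,0,0,0,0,0.035,0.55],[0,0,0,0,0,0.02,0.6],[0,0,0,0,0,0.01,0.6],[0,0,0,0,0,0.005,0.6],[0,0,0,0,0,0,0.6]]

```text
time_s: 18.15
tcp_pos: [590.7, 68.3, 104.4]
tool_rot: [0.808, 0.506, -0.158, -0.257]
force: [0.2, -0.8, 0.4]
gripper_width: 0.398
```

Run:
```python
from h import *
from plant import ctrl
status(ctrl,{"yel28":ROW+28.5*YC+28*N})
```

```text
t 18.15 tcp [590.66  68.28 104.39] q [-0.04  0.76 -0.    1.42 -0.28  1.52 -0.4 ] F [ 0.22 -0.82  0.4 ] w 0.3984602787603484
yel28 [-0. -0.  0.] [-0.91 -0.52  2.5 ]
```

>>> carry_out:
  motion:
    - [[0,0,0,-0.001,0,0.002,0.6],[0,0,0,0,0,0,0.9],[0,0,0,0,0,0,1],[0,0,0,0,0,0,1],[0,0,0,0,0,0,1],[0,0,0,0,0,-0.005,1],[0,0,0,0,0,-0.01,1],[0,0,0,0,0,-0.015,1],[0,0,0,0,0,-0.035,1],[0,0,0,0,0,-0.04,1],[0,0,0,0,0,-0.045,1]]

```text
time_s: 19.52
tcp_pos: [667.2, 29.1, 226.1]
tool_rot: [0.808, 0.506, -0.158, -0.257]
force: [0.3, 0.1, -0.1]
gripper_width: 0.154
```

Run:
```python
from h import *
from plant import ctrl
s=status(ctrl,{});Rd=np.c_[-YC,np.cross([0,0,-1],-YC),[0,0,-1]]
print("to yellow bin at 215:",plan(s["tcp_pos"],s["tool_rot"],[546.4,-155.8,215],Rd))
c=ctrl.camera("wrist");np.savez("pics/wrist11.npz",**c);wlinks(c)
for st,ce,m in blobs(c["pixels"],"yellow",150): print(st)
```

```text
t 19.525 tcp [667.24  29.15 226.06] q [ 0.    0.8   0.02  1.07 -0.27  1.83 -0.43] F [ 0.33  0.11 -0.09] w 0.1540142388015271
to yellow bin at 215: (array([-0.61, -0.  ,  0.  ]), array([-219.19,  -27.69,   11.06]))
green [267, 47, 23, 40, 767] (278.0, 66.5) dy(row) 0.10781882705728663 dup -0.697527475805401
[259, 238, 40, 83, 2470]
[443, 306, 84, 114, 2950]
[351, 369, 34, 28, 208]
```

>>> carry_out:
  motion:
    - [[-0.153,0,0,-0.04,0,0,1],[-0.153,0,0,-0.045,0,0,1],[-0.153,0,0,-0.045,0,0,1],[-0.152,0,0,-0.045,0,0,1],[0,0,0,-0.03,-0.012,0.005,1],[0,0,0,-0.014,-0.015,0.005,1],[0,0,0,0,0,0,1],[0,0,0,0,0,0,1]]

```text
time_s: 20.58
tcp_pos: [547.4, -154.6, 214.4]
tool_rot: [0.848, 0.53, 0.002, -0.002]
force: [0.4, 0.0, 0.2]
gripper_width: 0.155
```

Run:
```python
from h import *
from plant import ctrl
s=status(ctrl,{});R0=R.from_quat(s["tool_rot"]).as_matrix()
print("to 60:",R0.T@(np.array([546.4,-155.8,60])-s["tcp_pos"]))
```

```text
t 20.575 tcp [ 547.43 -154.56  214.35] q [ 0.09  0.29  0.13  1.78 -0.05  1.07 -0.21] F [0.42 0.   0.21] w 0.15524770115337425
to 60: [ -2.35  -0.2  154.34]
```

>>> carry_out:
  motion:
    - [[0,0,0,-0.002,0,0.04,1],[0,0,0,0,0,0.05,1],[0,0,0,0,0,0.04,1],[0,0,0,0,0,0.024,1],[0,0,0,0,0,0,1],[0,0,0,0,0,0,0.6],[0,0,0,0,0,0,0.6],[0,0,0,0,0,-0.04,0.6],[0,0,0,0,0,-0.055,0.6],[0,0,0,0,0,-0.058,0.6],[0,0,0,-0.03,0,-0.05,0.6],[0,0,0,-0.03,0,-0.05,0.6]]

```text
time_s: 22.08
tcp_pos: [518.7, -211.7, 315.7]
tool_rot: [0.848, 0.531, 0.002, -0.001]
force: [0.5, -0.7, -0.6]
gripper_width: 0.402
```

Run:
```python
from h import *
from plant import ctrl
s=status(ctrl,{})
ims=[]
for n in("wrist","top","side"):
    c=ctrl.camera(n);np.savez(f"pics/{n}F.npz",**c);ims.append(c["pixels"][:,:,::-1])
t0=load("top0")["pixels"][:,:,::-1]
r=lambda i,h:cv2.resize(i,(400,300))
cv2.imwrite("pics/final.png",np.vstack([np.hstack([r(ims[0],0),cv2.resize(ims[1][90:360,150:510],(400,300))]),np.hstack([cv2.resize(ims[2][150:350,160:427],(400,300)),cv2.resize(t0[90:360,150:510],(400,300))])]))
g=[b for b in blobs(load("sideF")["pixels"],"green")];print([x[1] for x in g]);print([x[1] for x in blobs(load("topF")["pixels"],"green")])
```

```text
t 22.075 tcp [ 518.67 -211.69  315.69] q [ 0.16  0.2   0.18  1.67 -0.04  1.28 -0.1 ] F [ 0.52 -0.71 -0.62] w 0.4018832431436442
[array([235.9, 276.8])]
[array([ 83.9, 166.6]), array([ 98.9, 187.2]), array([205.6, 194.1])]
```

View pics/final.png

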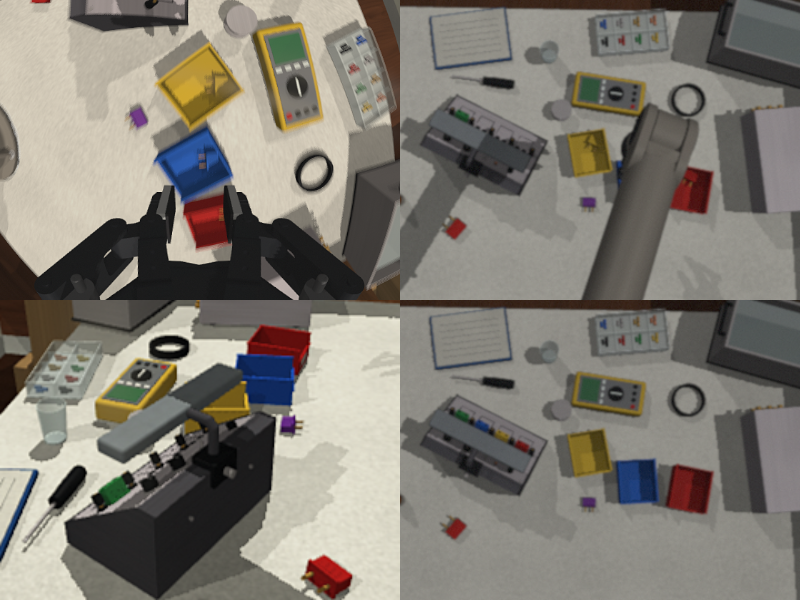

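All three links lie in their own bins: yellow at (213,87), blue at (205,160) and red at (222,215) in the wrist panel. Only green is left in the console, at exactly its first pixel position (235.9,276.8) in the side view. The bench objects match the first top picture, and the robot is clear of everything.

```bash
python3 -c "
from plant import ctrl
print(ctrl.hand_in())"
```

```text
the job is handed in; nothing more can be done
None
```

I pulled the red, blue and yellow links square out of the panel, in that order. Each now lies in the bin of its own colour, and I handed the job in at about 22 s of the 69 s allowed.

- **Links:** the last wrist picture shows each link inside its own bin.
- **Green link:** it is still plugged in. Its side-view position is the same as before the job, and the top view agrees to 0.3 px.
- **Bench:** by eye, the other objects match the first top picture. The arm hides a little of the bench in that last view.
- **Forces:** every reading I took stayed under 2 N.

On the first approach joint 6 reached its limit, so the tilt fell 8° short. I corrected it lower down before any contact. No final check failed or disagreed.

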